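# Seat the fan feet, then hold the tilt plate at the index

## Task

A fan base lies bottom up on the hinged plate of the tilting fixture, and two of its four grey feet still stand proud: with the plate lying flat, press these two down until they are fully home. Then raise the plate by its front handle until its pointer lines up with the index rider on the quadrant, and finish while holding it there, still, by the handle, as you would for a colleague who comes to tighten the star knob; the plate falls back if it is let go. Do not let the plate drop on the way, do not shift the index rider, and leave the other things on the bench where they are.

Things in the scene. Friction and masses are not known exactly. Their poses are not given: they have to be found in the camera images.
- fixture: Tilting assembly fixture, bolted down, never moves: steel foot plate 270 x 262 x 12 mm, two hinge cheeks at the far end, bumper posts under the front of its hinged plate, a slotted steel quadrant stay standing on its +y side, 190 mm high. Origin on the bench under the centre of the fan base; z up, x from the handle side to the hinge side (away from the robot at yaw 0), y along the hinge, to the quadrant.
- hinge (a point): Middle of the hinge axis of the tilt plate: 66 mm above the bench, 115 mm from the fixture's origin along the fixture's x. The axis runs along the fixture's y. The plate turns freely on it: about 1.1 kg with all it carries, it falls back if not held and weighs 4 to 5 N at the handle.
- tilt_plate: The tilt plate, the hinged flap of the fixture, carrying the round black fan base (180 mm across, 22 mm high, clamped bottom up between four corner locators, at any turn, its centre 115 mm from the hinge). Origin at the middle of the hinge axis; axes as the fixture's at angle 0, turning with the plate (x stays in the plate and points from the handle to the hinge).
- tilt (a joint): Angle (rad) of the tilt plate, the hinged flap: aluminium, 210 x 210 x 6 mm, its mid-plane through the hinge axis, its free edge 220 mm from it. 0 = flat on the bumpers, upper face 69 mm above the bench; grows as the handle side is raised, up to 1.15. A black star knob (about 30 mm, to lock the stay; loose now) rides on it outside the quadrant.
- handle (a point): Steel bow handle on the plate's free edge, in the plate's plane: a round bar 12 mm thick, 100 mm long along the fixture's y, with a leg to the plate at each end; 46 mm open between bar and plate, 88 mm between the legs, nothing below. The point: middle of the bar, 272 mm from the hinge, 66 mm above the bench when flat. Gripped from above, the bar can turn in the fingers.
- pointer (a point): Tip of the tilt plate's small pointer, on the plate's mid-plane, 124 mm from the hinge axis, 124 mm to the fixture's +y of the plate's middle line. It swings with the plate, close to the quadrant.
- index (a joint): Angle (rad, measured like the tilt plate's) at which the index rider is clamped on the quadrant: the plate is to be raised to this same value. 0.45 to 0.9, different each time. The rider is only a mark: it does not stop the plate.
- index_mark (a point): The index rider: a dark steel block 18 x 18 x 14 mm with a brass thumb screw, on the outer rim of the quadrant. The point is its centre, 124 mm from the hinge axis, 124 mm to the fixture's +y of the middle line. The plate is at the marked angle when its pointer meets it: the plane through the hinge axis and the handle bar then runs through this point. Held by friction only; do not push it.
- foot_1 (a joint): How far (m) this grey foot is pushed into the fan base: 0 = standing 8 mm proud of its boss, 0.008 = fully home, its head on the boss. It slides square to the plate against a steady drag of about 5 N, stops dead when home and stays where it is left. At the start two neighbouring feet stand 6 to 8 mm proud and the two others are home.
- foot_1_top (a point): Centre of the top face of this grey foot, a mushroom head 22 mm across and 6 mm high; the four sit in a square, 62 mm from the centre of the fan base. With the plate flat the top is 97 mm above the bench when home, up to 105 mm when proud; rim and hub of the base around it are 91 to 93 mm high.
- foot_2 (a joint): How far (m) this grey foot is pushed into the fan base: 0 = standing 8 mm proud of its boss, 0.008 = fully home, its head on the boss. It slides square to the plate against a steady drag of about 5 N, stops dead when home and stays where it is left. At the start two neighbouring feet stand 6 to 8 mm proud and the two others are home.
- foot_2_top (a point): Centre of the top face of this grey foot, a mushroom head 22 mm across and 6 mm high; the four sit in a square, 62 mm from the centre of the fan base. With the plate flat the top is 97 mm above the bench when home, up to 105 mm when proud; rim and hub of the base around it are 91 to 93 mm high.
- foot_3 (a joint): How far (m) this grey foot is pushed into the fan base: 0 = standing 8 mm proud of its boss, 0.008 = fully home, its head on the boss. It slides square to the plate against a steady drag of about 5 N, stops dead when home and stays where it is left. At the start two neighbouring feet stand 6 to 8 mm proud and the two others are home.
- foot_3_top (a point): Centre of the top face of this grey foot, a mushroom head 22 mm across and 6 mm high; the four sit in a square, 62 mm from the centre of the fan base. With the plate flat the top is 97 mm above the bench when home, up to 105 mm when proud; rim and hub of the base around it are 91 to 93 mm high.
- foot_4 (a joint): How far (m) this grey foot is pushed into the fan base: 0 = standing 8 mm proud of its boss, 0.008 = fully home, its head on the boss. It slides square to the plate against a steady drag of about 5 N, stops dead when home and stays where it is left. At the start two neighbouring feet stand 6 to 8 mm proud and the two others are home.
- foot_4_top (a point): Centre of the top face of this grey foot, a mushroom head 22 mm across and 6 mm high; the four sit in a square, 62 mm from the centre of the fan base. With the plate flat the top is 97 mm above the bench when home, up to 105 mm when proud; rim and hub of the base around it are 91 to 93 mm high.
- tape: Bystander, to be left alone: roll of green tape, 96 mm across, 24 mm high, lying flat beside the fixture. Origin at its underside.
- spare_foot: Bystander, to be left alone: spare grey foot, 22 mm across, 18 mm high, head down beside the fixture. Origin at its underside.
- wrench: Bystander, to be left alone: open-end wrench, 160 mm long, beside the fixture. Origin at its underside.
- driver: Bystander, to be left alone: pistol drill driver lying on its side, about 220 x 180 x 56 mm. Origin at its underside.
- scissors: Bystander, to be left alone: scissors, 165 mm long. Origin at its underside.
- cutter: Bystander, to be left alone: black box cutter, 140 x 22 x 12 mm. Origin at its underside.
- fan_head: Bystander, to be left alone: black fan head lying guard up, 176 mm across, 60 mm high. Origin at its underside.

How it is judged:
By the outcome, as a careful person would: the job done as asked, in the order asked, and still so for the second after the job is handed in, while the arm keeps its last pose, push and grip.
It also fails if it takes over 48 s, if anything falls off the work surface, if the arm or the gripper's body presses on something with over 40 N, if the wrist force passes 120 N, or if a joint passes its speed limit or range.

## Robot

A 7-joint arm with a two-finger parallel gripper is mounted at the origin on the work surface. World frame = base frame: x ahead of the robot, y to its left, z up, the work surface at z = 0. Lengths are in m, angles in degrees, forces in N, time in s.
With the tool pointing down it reaches from about 0.425 to 0.925 m from the base axis. Payload 6.8 kg.
Tool frame: the origin (TCP) lies between the finger pads; the fingertips stand 14 mm ahead of it and the grasp point (between the pads) lies 5 mm behind it (r.tcp_to_tips is the distance from the TCP to the fingertips, in m); z points along the fingers, y is the line along which they close (so a half turn about z gives the same grasp; the last joint's range is limited). The gripper opens to 85 mm and grips with 20 to 120 N. Pads are 22 mm wide; open, the fingers measure 114 mm over their backs; the gripper's body (76 mm by 85 mm) begins 54 mm behind the grasp point. The pads swing forward as they close: fully open they stand 13 mm farther back than shut.
Start: joints at [65.77, 27.33, 1.283, 89.118, -0.659, 63.558, -4.761], TCP at [0.209, -0.642, 0.245] pointing down, gripper open.
Joint ranges: [-169.35, 169.35], [-19.33, 120.38], [-80.79, 83.38], [13.8, 139.57], [-78.32, 258.32], [9.67, 109.79], [-169.56, 169.56]. Speed limits (degrees/s): [136.94, 136.94, 180, 180, 180, 180, 180].

## Interface

Orientations are given as [roll, pitch, yaw] about the fixed x, y, z axes, in that order (R = Rz(yaw) Ry(pitch) Rx(roll)).
In Python, from rig import get_state, imaging, workorder, r gives the robot as it stands.
- The arm moves only by the tool send_rows, never from a script. Its argument "deltas" is one flat list of numbers, 4 for each row, row after row: the shift along the tool's x, y, z in mm, then the turn about the tool's z in degrees. In form: [dx, dy, dz, twist, dx, dy, dz, twist, ...]. A call has exactly 5 rows; each row is the pose to reach, as a shift and turn from the pose commanded when the call began, along the tool's axes at that moment; what a row does not reach only later rows make up. A row lasts 1/10 s, in which the tool goes at most 50 mm and 8.59 degrees, less where a joint would pass 70% of its speed; a pose out of reach is approached as far as the arm can. A call with a gripper value outside its range is refused whole. "hand" is the finger opening in mm, from 0 to 85.4, set as the call begins (left out, the last holds). The fingers move at their own pace and stop on an object; "grip_force" is the grip in N (left out, the last holds). Time passes only in rows, so rows that repeat a pose let the fingers close, or fill a call up. It gives the time, the measured TCP pose, the force, the opening and the grip force at its end, in the units of the state.
- get_state(): the state, without advancing time (a new reading comes with each control period).
- imaging.snapshot(name): name is "scene" or "side" or "wrist"; returns (picture, depth): 384x512x3 uint8, red, green, blue; 384x512 float32, m along the optical axis (not along the pixel's ray), 0 where there is no reading.
- imaging.camera_model(name): a dict with "intrinsics" (3x3 intrinsics, pixels), "position" and "rotation" of the camera in the world. Camera axes: x right, y down, z forward; pixel columns grow to the right and rows downward; lengths in m; the calibration is good to about 2 mm. The wrist camera is an equidistant fisheye: a pixel r from the principal point sees the ray r / f radians off the axis. A picture is of the moment at which its call begins: read the wrist's pose just before it. camera_model takes no time and is no camera call; for the wrist camera it gives the pose at the moment of the call.
- workorder.finish_job(): hands the job in; it is judged then, once.
The state is a dict: "time": time; "q": joint angles; "joint_vel": joint speeds; "joint_torque": joint torques, N m; "tcp_pos": TCP position; "eef_rot": TCP orientation; "force": force on the tool from outside, world axes, zero at the start; "ft_torque": the same for the moment, N m; "gripper_width": finger opening in m; "gripper_force": force on a finger pad.
Only numpy, scipy, OpenCV 4.12 (cv2) and the standard library are available. Lean on these libraries where they do the work, as an engineer would, in place of code of your own. Each camera call takes 0.05 s, during which the arm holds its last target. There are 200 camera calls.

## Working session

There is one attempt and no reset: what is moved stays moved. The work goes in short steps, Python scripts to look and compute and a tool call to move; the robot and the scene stay as the last step left them, time stands still between calls to the robot, and variables do not carry over. Pictures are saved under pics/ and viewed, at most 10 in all, crops included, and the job is handed in when it is done.

Besides the shell and the picture viewer there is one more tool, called after "Call:" as name(argument=value, ...) on one line, values as JSON. send_rows: Moves the arm, as the interface text tells. Its arguments: {"type":"object","properties":{"deltas":{"type":"array"},"hand":{"type":"number"},"grip_force":{"type":"number"}},"required":["deltas"]}

```bash
mkdir -p pics
cat > h.py <<'E'
import numpy as np, cv2
from rig import get_state, imaging, workorder, r
def snap(n,save=None):
    c=imaging.camera_model(n); p,d=imaging.snapshot(n)
    if save: cv2.imwrite('pics/'+save,p[:,:,::-1])
    return p,d,c
def cloud(d,c):
    K=np.array(c['intrinsics']); v,u=np.mgrid[:d.shape[0],:d.shape[1]]
    P=np.stack([(u-K[0,2])/K[0,0]*d,(v-K[1,2])/K[1,1]*d,d],-1)
    return P@np.array(c['rotation']).T+np.array(c['position'])
E
python3 - <<'E'
from h import *
for n in ('scene','side'):
    p,d,c=snap(n); np.savez(n+'.npz',p=p,d=d,P=cloud(d,c)); print(n,c)
    globals()[n]=p
a=np.vstack([scene,side])
cv2.imwrite('pics/a.png',cv2.resize(scene,(800,600),interpolation=3)[:,:,::-1]);cv2.imwrite('pics/b.png',cv2.resize(side,(800,600),interpolation=3)[:,:,::-1])
print(get_state())
E
```

```text
Traceback (most recent call last):
  File "h.py", line 10, in cloud
    return P@np.array(c['rotation']).T+np.array(c['position'])
           ~~~~~~~~~~~~~~~~~~~~~~~~~~~^~~~~~~~~~~~~~~~~~~~~~~~
ValueError: operands could not be broadcast together with shapes (384,512) (3,)
```

```bash
python3 - <<'E'
s=open('h.py').read()
s=s.replace("np.array(c['rotation']).T","rot(c).T")
s+='''
from scipy.spatial.transform import Rotation
def rot(c):
    a=np.array(c['rotation'],float)
    return a if a.shape==(3,3) else (Rotation.from_euler('xyz',a,degrees=True) if a.size==3 else Rotation.from_quat(a)).as_matrix()
'''
open('h.py','w').write(s)
E
python3 - <<'E'
from h import *
for n in ('scene','side'):
    p,d,c=snap(n); P=cloud(d,c);np.savez(n+'.npz',p=p,d=d,P=P); print(n,c)
    z=P[...,2][d>0]; print(np.percentile(z,[1,10,25,50,75,90,99]))
    cv2.imwrite('pics/%s1.png'%n,cv2.resize(p,(800,600),interpolation=3)[:,:,::-1])
print(get_state())
E
```

```text
scene {'intrinsics': array([[496.45188037,   0.        , 250.18745652],
       [  0.        , 496.45188037, 185.94994707],
       [  0.        ,   0.        ,   1.        ]]), 'position': array([1.4159471 , 0.5822174 , 1.06371134]), 'rotation': array([-132.28751225,   -0.73373771,  123.35756339])}
[-7.51789598e-01 -2.01218968e-01 -4.08383455e-04  2.54679040e-03
  3.40059758e-02  1.33465075e-01  3.92837139e-01]
side {'intrinsics': array([[443.51037415,   0.        , 256.41793314],
       [  0.        , 443.51037415, 183.51470778],
       [  0.        ,   0.        ,   1.        ]]), 'position': array([-0.12268694, -0.87465811,  1.29848998]), 'rotation': array([-138.82243119,   -0.37495304,  -37.14208318])}
[-0.7490512  -0.21840154 -0.00368182  0.00158114  0.12012845  0.53665172
  0.79842136]
{'time': 0.15, 'q': array([65.76956525, 27.36612479,  1.28165899, 89.16268554, -0.65904441,
       63.5581482 , -4.76128037]), 'joint_vel': array([-0.02575882, -0.06636736, -0.0318448 , -0.21307339, -0.09005126,
        0.04024798, -0.00116252]), 'joint_torque': array([ 2.13495237e-03, -5.96923721e+01,  1.60983726e+00, -2.81491846e+01,
        1.26488943e-02,  6.53832540e-03, -5.53124352e-06]), 'tcp_pos': array([ 0.20885335, -0.64143609,  0.2445546 ]), 'eef_rot': array([-1.79920631e+02,  6.02754425e-03,  1.80365985e+01]), 'force': array([ 0.02225907, -0.23267818,  0.87714169]), 'ft_torque': array([-0.00135876, -0.00132308, -0.02535461]), 'gripper_force': 0.0, 'gripper_width': 0.08533869754599177}
```

View pics/scene1.png

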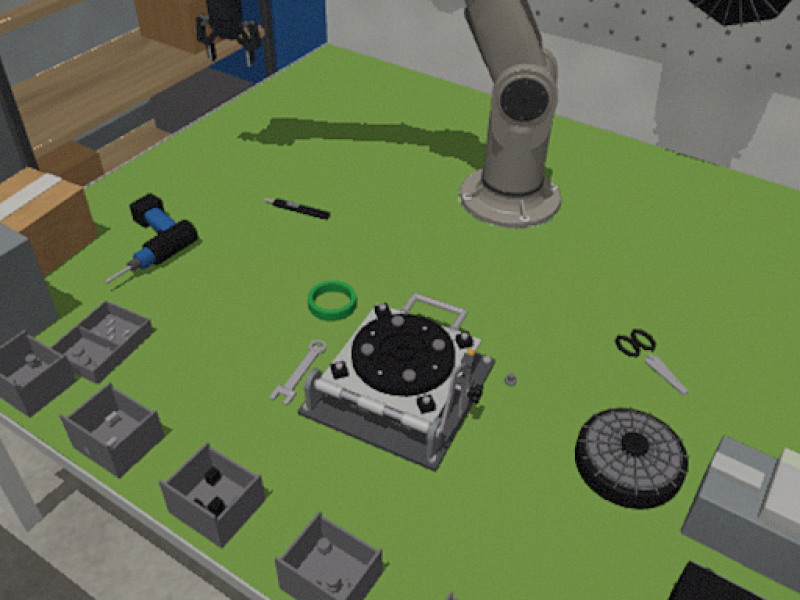

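View pics/side1.png

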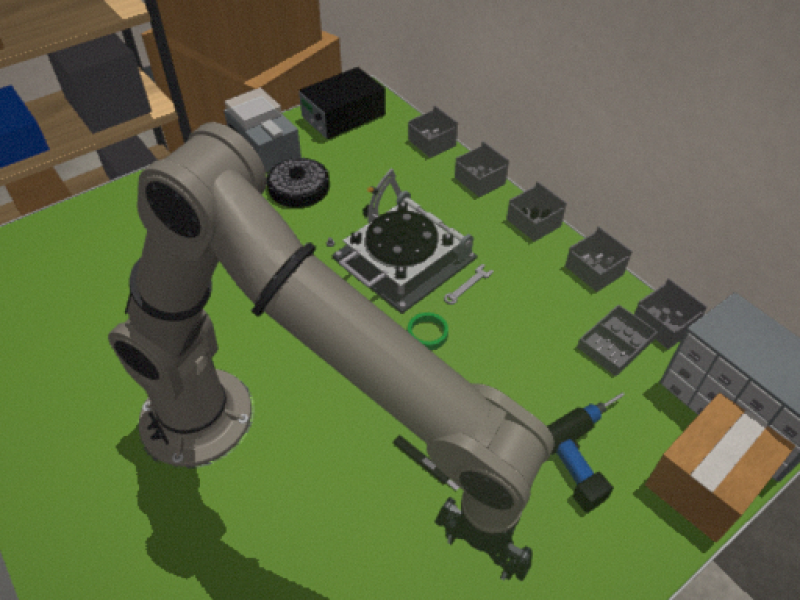

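Run:
```python
from h import *
from scipy import ndimage as nd
S=np.load('scene.npz');P,p=S['P'],S['p']
u,v=np.meshgrid(np.arange(512),np.arange(384))
win=(u>190)&(u<320)&(v>180)&(v<300)
pl=win&(p.min(-1)>150)&(abs(P[...,2]-.069)<.012)
hs,sz,_=[*cv2.connectedComponentsWithStats(pl.astype(np.uint8))[1:3],0]
Q=P[pl]; print('white n',len(Q),Q.mean(0))
# disc
for n in ('scene','side'):
    Z=np.load(n+'.npz');P,p=Z['P'],Z['p']
    if n=='side': w=(u>205)&(u<310)&(v>105)&(v<205)
    else: w=win
    w=w&(P[...,2]>.055)&(P[...,2]<.2)
    blk=w&(p.max(-1)<60)&(P[...,2]>.08)&(P[...,2]<.1)
    print(n,'black centre',np.median(P[blk],0),blk.sum())
    c0=np.median(P[blk],0)
    g=w&(p.min(-1)>62)&(p.max(-1)<170)&(P[...,2]>.085)&(P[...,2]<.115)&(np.hypot(P[...,0]-c0[0],P[...,1]-c0[1])<.085)
    L,k=nd.label(g)
    for i in range(1,k+1):
        m=L==i
        if m.sum()>=12: print('  blob',m.sum(),u[m].mean().round(1),v[m].mean().round(1),np.median(P[m],0).round(4),np.percentile(P[m][:,2],[10,90]).round(4))
s=np.load('scene.npz')['p'][175:305,185:325]; t=np.load('side.npz')['p'][100:200,205:315]
a=cv2.resize(s,(430,400),interpolation=2); b=cv2.resize(t,(370,336),interpolation=2)
o=np.zeros((400,800,3),np.uint8);o[:,:430]=a;o[:336,430:]=b
cv2.imwrite('pics/crop.png',o[:,:,::-1])
```

```text
white n 1310 [0.6891024  0.11623215 0.07128341]
scene black centre [0.63541236 0.1083967  0.08848034] 2629
  blob 42 254.2 204.8 [0.5852 0.0631 0.1031] [0.1006 0.106 ]
  blob 44 280.3 220.0 [0.59   0.1499 0.0969] [0.0939 0.1   ]
  blob 47 234.6 222.8 [0.6726 0.058  0.1051] [0.1003 0.107 ]
  blob 50 261.5 239.5 [0.6776 0.1454 0.0977] [0.0933 0.0998]
side black centre [0.62359197 0.09631617 0.08698778] 1161
  blob 16 259.9 138.3 [0.674  0.1401 0.0949] [0.0932 0.1003]
  blob 18 241.0 146.7 [0.586  0.1465 0.0945] [0.0912 0.0998]
  blob 18 272.9 149.9 [0.6678 0.0507 0.1043] [0.101  0.1086]
  blob 19 254.0 159.2 [0.5811 0.0579 0.102 ] [0.0978 0.1063]
```

View pics/crop.png

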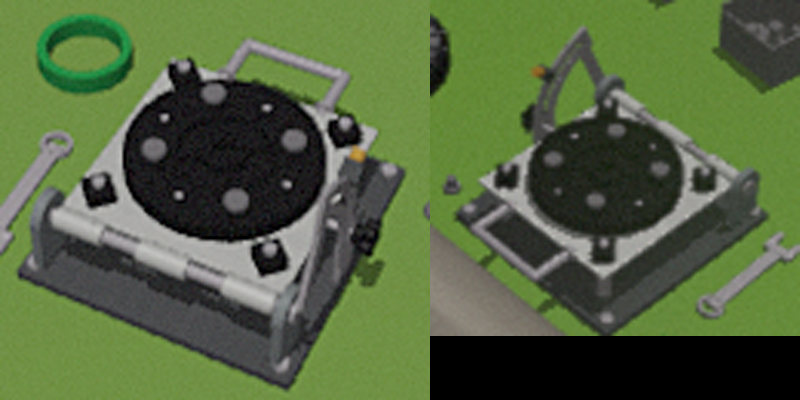

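The two proud feet are on the −y side at scene px (254,205) and (235,223), tops at about 103–105 mm. The other two, at (280,220) and (262,240), are home. The handle bar runs from crop px (248,42) to (350,75), and the brass rider screw is at crop px (358,155). I'll start moving toward the fixture.

Call:
send_rows(deltas=[20,-19,0,0,52,-50,0,0,86,-83,0,0,120,-116,0,0,155,-149,0,0], hand=0)

```text
time: 0.65
tcp_pos: [0.3106, -0.4504, 0.2451]
eef_rot: [-180.0, 0.0, 18.0]
force: [0.7, -1.0, 0.6]
gripper_width: 0.0122
gripper_force: 0.0
```

```bash
cat >> h.py <<'E'
def ray(c,u,v,z=None,pt=None,n=None):
    K=c['intrinsics'];d=rot(c)@np.array([(u-K[0,2])/K[0,0],(v-K[1,2])/K[1,1],1]);o=np.array(c['position'])
    if z is not None: pt,n=np.array([0,0,z]),np.array([0,0,1.])
    return o+d*(n@(pt-o))/(n@d)
E
python3 - <<'E'
from h import *
from scipy.optimize import minimize
cs={n:imaging.camera_model(n) for n in('scene','side')}
for n,pts in (('scene',[(265.7,188.6),(299,199.4)]),('side',[(219.3,166),(237.7,181)])):
    q=[ray(cs[n],*x,z=.068) for x in pts];print(n,'bar',np.round(q,4)); d=q[1]-q[0]; print(' len',np.hypot(*d[:2]),'dir',np.degrees(np.arctan2(d[1],d[0])))
# plate-level rectangle: all points z .06-.08 bright, per camera: model fit of yaw by plate square+handle via minAreaRect
u,v=np.meshgrid(np.arange(512),np.arange(384))
for n,w in(('scene',(190,325,178,300)),('side',(208,312,105,200))):
    Z=np.load(n+'.npz');P,p=Z['P'],Z['p'];h,s,val=cv2.split(cv2.cvtColor(p,cv2.COLOR_RGB2HSV))
    m=(u>w[0])&(u<w[1])&(v>w[2])&(v<w[3])&(P[...,2]>.06)&(P[...,2]<.082)&(val>130)&(s<50)
    m=cv2.morphologyEx(m.astype(np.uint8),cv2.MORPH_OPEN,np.ones((2,2)))>0
    q=P[m][:,:2];print(n,len(q),cv2.minAreaRect(q.astype(np.float32)))
    # brass
    b=(u>w[0])&(u<w[1])&(v>w[2])&(v<w[3])&(h>8)&(h<25)&(s>120)&(val>90)
    print(' brass',b.sum(),u[b].mean(),v[b].mean(),np.median(P[b],0))
print(get_state()['tcp_pos'],get_state()['eef_rot'])
E
```

```text
scene bar [[0.4784 0.0353 0.068 ]
 [0.4634 0.1399 0.068 ]]
 len 0.1056104953709056 dir 98.16928473460712
side bar [[0.4739 0.1341 0.068 ]
 [0.4856 0.0299 0.068 ]]
 len 0.10489045265768339 dir -83.5696651133588
scene 1592 ((0.9441211819648743, 0.23701900243759155), (1.1388888359069824, 0.2646861672401428), 23.106338500976562)
 brass 18 301.05555555555554 224.77777777777777 [0.62765862 0.22914586 0.15922879]
side 487 ((0.2559846043586731, -0.28504836559295654), (1.3710417747497559, 0.29046788811683655), 45.32799530029297)
 brass 8 236.875 120.875 [0.62121482 0.22205842 0.1564634 ]
[ 0.31060638 -0.45038425  0.24510684] [-1.79987973e+02  8.75447657e-03  1.80110089e+01]
```

Call:
send_rows(deltas=[34,-33,0,-8,69,-66,0,-16,103,-100,0,-24,138,-133,0,-32,172,-166,0,-40])

```text
time: 1.15
tcp_pos: [0.4229, -0.2392, 0.2454]
eef_rot: [180.0, 0.0, 58.4]
force: [1.9, -0.2, -0.3]
gripper_width: 0.0
gripper_force: 0.0
```

Call:
send_rows(deltas=[45,-3,0,-8,90,-6,0,-16,135,-10,0,-24,180,-13,0,-32,225,-16,0,-39])

```text
time: 1.65
tcp_pos: [0.5284, -0.0402, 0.2453]
eef_rot: [180.0, 0.0, 97.3]
force: [0.9, -0.4, 0.2]
gripper_width: 0.0002
gripper_force: 0.0
```

```bash
cat >> h.py <<'E'
def wray(c,u,v,z):
    K=c['intrinsics'];a=np.array([(u-K[0,2])/K[0,0],(v-K[1,2])/K[1,1]]);r_=np.hypot(*a)
    d=rot(c)@np.array([*(np.sin(r_)*a/max(r_,1e-9)),np.cos(r_)]);o=np.array(c['position'])
    return o+d*(z-o[2])/d[2]
E
python3 - <<'E'
from h import *
import pickle
p,d,c=snap('wrist');pickle.dump((p,d,c),open('w.pkl','wb'));print(c,get_state()['tcp_pos'])
cv2.imwrite('pics/w1.png',cv2.resize(p,(800,600),interpolation=2)[:,:,::-1])
E
```

```text
{'intrinsics': array([[297.31863964,   0.        , 255.57820613],
       [  0.        , 297.31863964, 192.18686733],
       [  0.        ,   0.        ,   1.        ]]), 'position': array([0.51897129, 0.03387169, 0.37384782]), 'rotation': array([1.62929791e+02, 1.68330483e-02, 7.27032223e+00])} [ 0.53150301 -0.03151911  0.24598596]
```

View pics/w1.png

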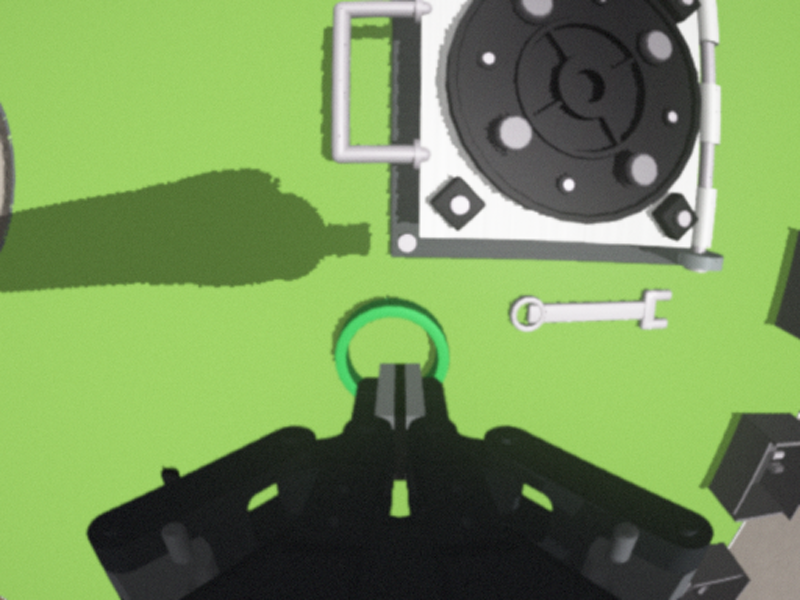

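Run:
```python
from h import *
import pickle
p,d,c=pickle.load(open('w.pkl','rb'))
g=lambda x,y,z: wray(c,x/1.5625,y/1.5625,z)
print('A',g(515,132,.104),'B',g(643,169,.105),'C',g(657,45,.097),'D',g(537,6,.097))
a,b=g(342,10,.066),g(341,152,.066);print('bar',a,b,np.degrees(np.arctan2(*(a-b)[:2][::-1])))
q=[g(*x,.015) for x in((405,243),)];print(q)
for x,y in((515,132),(643,169),(657,45)): print(d[int(y/1.5625)-1:int(y/1.5625)+2,int(x/1.5625)-1:int(x/1.5625)+2].mean())
e1,e2=g(430,238,.069),g(690,247,.069);print('plate edge',np.degrees(np.arctan2(*(e2-e1)[:2][::-1])))
print(get_state()['tcp_pos'])
```

```text
A [0.58308044 0.06161348 0.104     ] B [0.66995782 0.05671719 0.105     ] C [0.67413183 0.14336379 0.097     ] D [0.58894546 0.14567338 0.097     ]
bar [0.46808976 0.13364729 0.066     ] [0.48008628 0.03602921 0.066     ] 97.00608907506918
[array([ 0.53126944, -0.02837159,  0.015     ])]
0.25286424
0.25646314
0.23837344
plate edge 7.106185614931187
[ 0.53150301 -0.03151911  0.24598596]
```

Call:
send_rows(deltas=[40,30,10,0,75,55,30,0,85,62,60,0,85,62,95,0,85,62,105,0])

```text
time: 2.2
tcp_pos: [0.5766, 0.05, 0.1366]
eef_rot: [-179.6, -0.0, 97.1]
force: [-0.5, -0.8, -0.8]
gripper_width: 0.0001
gripper_force: 0.0
```

```bash
python3 -c "
from h import *
imaging.snapshot('wrist');s=get_state();print(s['time'],s['tcp_pos'],s['eef_rot'],s['force'],r.tcp_to_tips)"
```

```text
2.25 [0.57668167 0.04942942 0.13672846] [-1.79627212e+02  7.43060849e-03  9.70264347e+01] [ 0.27395081 -0.58220125 -0.94812115] 0.014
```

Call:
send_rows(deltas=[6,4,0,0,11,8,5,0,11,8,10,0,11,8,14,0,11,8,15,0])

```text
time: 2.75
tcp_pos: [0.5855, 0.0618, 0.1251]
eef_rot: [-180.0, 0.0, 97.0]
force: [-0.1, -0.5, 0.2]
gripper_width: 0.0002
gripper_force: 0.0
```

Call:
send_rows(deltas=[0,-2,3,0,0,-2,6,0,0,-2,9,0,0,-2,12,0,0,-2,14,0])

```text
time: 3.25
tcp_pos: [0.5836, 0.0617, 0.1114]
eef_rot: [-180.0, 0.0, 97.0]
force: [-1.7, -0.9, 5.0]
gripper_width: -0.0001
gripper_force: 2.6
```

Call:
send_rows(deltas=[0,0,0.5,0,0,0,1,0,0,0,1.5,0,0,0,2,0,0,0,2,0])

```text
time: 3.75
tcp_pos: [0.5837, 0.0617, 0.1109]
eef_rot: [-180.0, 0.1, 97.0]
force: [-5.2, -2.5, 16.2]
gripper_width: -0.0002
gripper_force: 8.1
```

Call:
send_rows(deltas=[0,0,1,0,0,0,-8,0,0,0,-20,0,-6,28,-22,0,-11,60,-22,0])

```text
time: 4.25
tcp_pos: [0.6453, 0.0582, 0.1326]
eef_rot: [179.9, 0.0, 97.1]
force: [1.3, 0.2, -0.2]
gripper_width: 0.0001
gripper_force: 0.0
```

Call:
send_rows(deltas=[-4,24,0,0,-4,24,4,0,-4,24,8,0,-4,24,10,0,-4,24,11,0])

```text
time: 4.75
tcp_pos: [0.6678, 0.0574, 0.1199]
eef_rot: [-179.9, 0.0, 97.1]
force: [-0.2, -0.1, -0.1]
gripper_width: -0.0001
gripper_force: 0.0
```

Call:
send_rows(deltas=[0,1,3,0,0,1,6,0,0,1,8,0,0,1,9,0,0,1,10,0])

```text
time: 5.25
tcp_pos: [0.6693, 0.0575, 0.111]
eef_rot: [-180.0, 0.0, 97.0]
force: [-6.6, -1.1, 12.9]
gripper_width: -0.0001
gripper_force: 6.7
```

Call:
send_rows(deltas=[0,0,0.5,0,0,0,1,0,0,0,1.5,0,0,0,1.5,0,0,0,1.5,0])

```text
time: 5.75
tcp_pos: [0.6693, 0.0575, 0.1109]
eef_rot: [-180.0, 0.0, 97.0]
force: [-8.0, -1.7, 16.1]
gripper_width: -0.0001
gripper_force: 8.3
```

Call:
send_rows(deltas=[0,0,-15,0,0,0,-50,0,10,-35,-75,0,22,-80,-80,0,34,-125,-80,0], hand=40)

```text
time: 6.25
tcp_pos: [0.5417, 0.0765, 0.1906]
eef_rot: [179.7, -0.0, 97.0]
force: [0.9, 0.5, 0.1]
gripper_width: 0.04
gripper_force: 0.0
```

Call:
send_rows(deltas=[8,-35,0,0,16,-66,0,0,16,-66,0,0,16,-66,0,0,16,-66,0,0])

```text
time: 6.75
tcp_pos: [0.4757, 0.0836, 0.1894]
eef_rot: [179.9, -0.0, 97.0]
force: [0.0, -0.3, 0.1]
gripper_width: 0.0399
gripper_force: 0.0
```

Run:
```python
from h import *
import pickle
p,d,c=snap('wrist');pickle.dump((p,d,c),open('w2.pkl','wb'));s=get_state();print(s['tcp_pos'],s['eef_rot'],s['gripper_width'])
cv2.imwrite('pics/w2.png',cv2.resize(p,(800,600),interpolation=2)[:,:,::-1])
p,d,c=snap('scene');np.savez('scene2.npz',p=p,d=d,P=cloud(d,c))
P=cloud(d,c)
for u,v in((254,205),(235,223),(280,220),(261,239)): print(np.median(P[v-2:v+3,u-2:u+3].reshape(-1,3),0))
```

```text
[0.475658   0.08356558 0.18914614] [ 1.79916258e+02 -2.71957619e-02  9.69853725e+01] 0.03988574064207124
[0.58091082 0.06032831 0.0981204 ]
[0.66639507 0.055376   0.09768415]
[0.59256293 0.15013326 0.09909371]
[0.67664162 0.14370575 0.0980569 ]
```

View pics/w2.png

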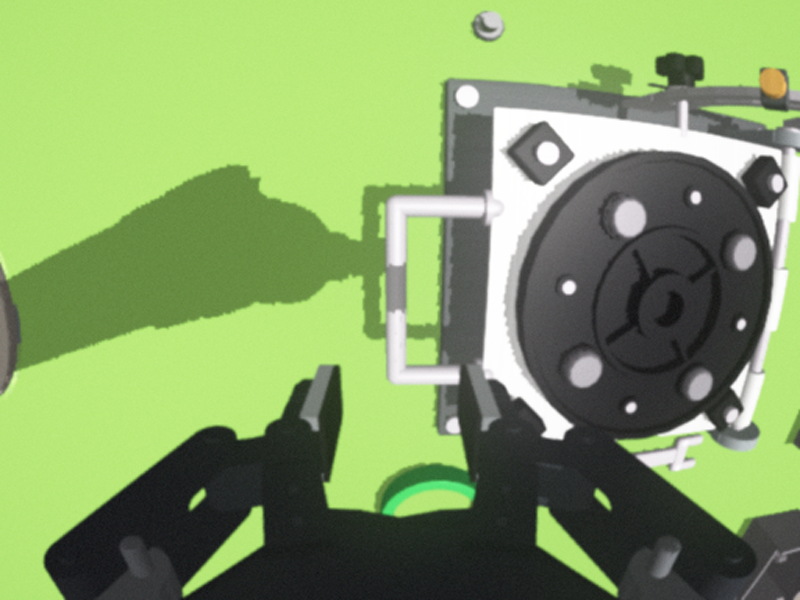

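Run:
```python
from h import *
import pickle
p,d,c=pickle.load(open('w2.pkl','rb'))
g=lambda x,y,z: wray(c,x/1.5625,y/1.5625,z)
a,b=g(397,207,.066),g(397,374,.066);print(a,b,(a+b)/2)
print('brass',[g(774,83,z).round(4) for z in(.14,.15,.16)])
print('pointer',g(683,103,.066))
```

```text
[0.46860475 0.13328345 0.066     ] [0.48043436 0.03482293 0.066     ] [0.47451955 0.08405319 0.066     ]
brass [array([0.6389, 0.2335, 0.14  ]), array([0.6292, 0.2292, 0.15  ]), array([0.6195, 0.225 , 0.16  ])]
pointer [0.63152874 0.22556639 0.066     ]
```

Call:
send_rows(deltas=[0,-1,30,0,0,-1,70,0,0,-1,100,0,0,-1,118,0,0,-1,128,0])

```text
time: 7.35
tcp_pos: [0.473, 0.0834, 0.0589]
eef_rot: [-179.9, -0.0, 97.0]
force: [-0.0, 0.1, 0.1]
gripper_width: 0.0398
gripper_force: 0.0
```

Call:
send_rows(deltas=[0,0,0,0,0,0,0,0,0,0,0,0,0,0,0,0,0,0,0,0], hand=0, grip_force=40)

```text
time: 7.85
tcp_pos: [0.4737, 0.0837, 0.0614]
eef_rot: [179.9, -0.0, 97.0]
force: [0.4, 0.5, -1.3]
gripper_width: 0.0103
gripper_force: 39.1
```

Call:
send_rows(deltas=[0,0.1,-6,0,0,0.5,-16,0,0,1.4,-27,0,0,3,-41,0,0,5.4,-54,0])

```text
time: 8.35
tcp_pos: [0.479, 0.0844, 0.1163]
eef_rot: [179.9, -0.0, 97.0]
force: [4.4, 0.9, -6.7]
gripper_width: 0.0107
gripper_force: 38.9
```

Call:
send_rows(deltas=[0,5.1,-21.2,0,0,12,-41.8,0,0,20.5,-61.9,0,0,30.5,-81,0,0,42,-99.6,0])

```text
time: 8.85
tcp_pos: [0.5189, 0.0891, 0.2154]
eef_rot: [-179.8, 0.0, 97.1]
force: [1.4, 1.0, -7.7]
gripper_width: 0.0102
gripper_force: 39.0
```

Run:
```python
from h import *
import pickle
o=np.zeros((600,800,3),np.uint8);D={}
for n in('scene','side','wrist'): D[n]=snap(n)
s=get_state();print(s['tcp_pos'],s['eef_rot'],s['force'],s['gripper_width'])
pickle.dump(D,open('d3.pkl','wb'))
rs=lambda a,k:cv2.resize(a,None,fx=k,fy=k,interpolation=2)
o[:300,:400]=rs(D['scene'][0][190:250,255:335],5)
o[:300,400:]=rs(D['side'][0][95:155,205:285],5)
o[300:,:400]=rs(D['wrist'][0],.78125)
o[300:,400:]=rs(D['wrist'][0][0:120,352:512],2.5)
cv2.imwrite('pics/d3.png',o[:,:,::-1])
```

```text
[0.51893792 0.08911937 0.21530853] [-1.79871416e+02  3.78717133e-02  9.70250946e+01] [-4.17314244  1.59003592 -3.18712344] 0.01029056949856081
```

View pics/d3.png

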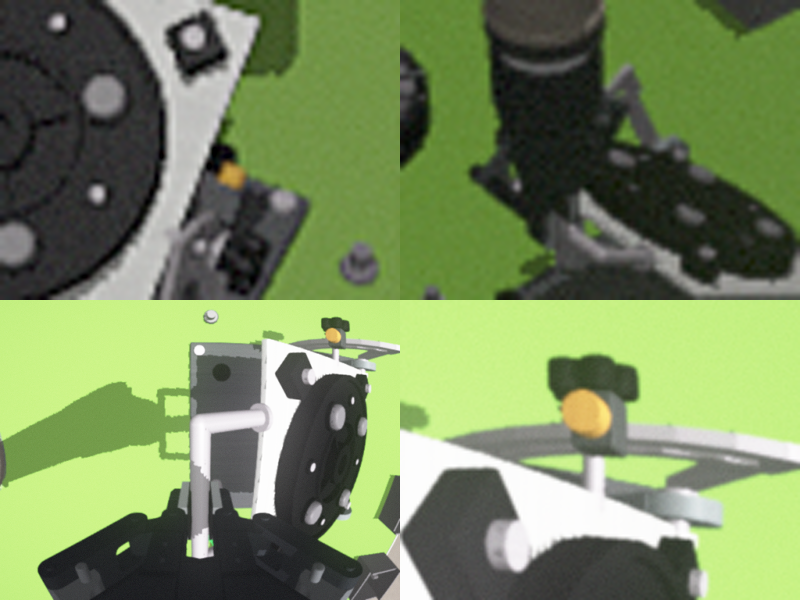

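```bash
cat > tri.py <<'E'
from h import *
import pickle
from scipy.optimize import least_squares
D=pickle.load(open('d3.pkl','rb'))
def brass(p,box):
    h,s,v=cv2.split(cv2.cvtColor(p,cv2.COLOR_RGB2HSV)); m=(h>8)&(h<25)&(s>120)&(v>80)
    k=np.zeros_like(m);k[box[1]:box[3],box[0]:box[2]]=1; vv,uu=np.nonzero(m&k); return uu.mean(),vv.mean(),len(uu)
def proj(c,X,fish):
    q=rot(c).T@(X-np.array(c['position']));K=c['intrinsics']
    if fish: rr=np.hypot(q[0],q[1]);f=np.arctan2(rr,q[2])/rr
    else: f=1/q[2]
    return np.array([K[0,0]*q[0]*f+K[0,2],K[1,1]*q[1]*f+K[1,2]])
ex=np.array([np.cos(np.radians(7)),np.sin(np.radians(7)),0]);ey=np.array([-ex[1],ex[0],0]);ez=np.array([0,0,1.])
H=np.array([.7433,.1165,.066])
pt=lambda th,R=.124,y=.124:H-R*np.cos(th)*ex+y*ey+R*np.sin(th)*ez
E
python3 - <<'E'
from tri import *
obs=[]
w2=pickle.load(open('w2.pkl','rb'))
obs.append((w2[2],brass(w2[0],(470,30,512,80)),True))
obs.append((D['wrist'][2],brass(D['wrist'][0],(380,0,500,100)),True))
obs.append((D['scene'][2],brass(D['scene'][0],(280,200,325,250)),False))
obs.append((D['side'][2],brass(np.load('side.npz')['p'],(215,110,255,135)),False))
obs.append((D['scene'][2],brass(np.load('scene.npz')['p'],(280,200,325,250)),False))
for o in obs: print(o[1])
def res(X,ob): return np.concatenate([proj(c,X,f)-np.array(b[:2]) for c,b,f in ob])
for ob in (obs,obs[:2],obs[2:4]):
    X=least_squares(res,[.63,.22,.15],args=(ob,)).x; e=X-H
    xf,yf,zf=e@ex,e@ey,e[2]; print(X,'R',np.hypot(xf,zf),'y',yf,'ang',np.arctan2(zf,-xf),'res',res(X,ob).round(1))
c=D['wrist'][2]
for th in(.55,.6,.65,.7,.75,.8):
    print(th,((proj(c,pt(th),True)-[352,0])*2.5+[400,300]).round(0), ((proj(c,pt(th,.145),True)-[352,0])*2.5+[400,300]).round(0))
E
```

```text
(np.float64(494.20866141732284), np.float64(52.838582677165356), 254)
(np.float64(425.76), np.float64(44.665454545454544), 275)
(np.float64(300.77272727272725), np.float64(224.5909090909091), 22)
(np.float64(236.875), np.float64(120.875), 8)
(np.float64(301.05555555555554), np.float64(224.77777777777777), 18)
[0.62366059 0.22726234 0.15432713] R 0.13740107179824865 y 0.12451711476126766 ang 0.6982022329131563 res [-0.1 -0.2  0.   0.3  0.2  0.1 -0.4 -0.6 -0.1 -0. ]
[0.62335781 0.22715999 0.15475954] R 0.1379188666103591 y 0.12445242134670285 ang 0.6991449048578853 res [ 0.  -0.2 -0.   0.2]
[0.62299754 0.22593426 0.15326492] R 0.13735287186650924 y 0.12327973079694182 ang 0.6884406494422434 res [-0.2  0.1 -0.3 -0.1]
0.55 [545. 425.] [510. 411.]
0.6 [562. 424.] [531. 409.]
0.65 [580. 424.] [554. 408.]
0.7 [599. 424.] [577. 408.]
0.75 [618. 424.] [601. 408.]
0.8 [637. 425.] [626. 409.]
```

The four feet tops are level at about 98 mm. The wrist crop shows the brass screw at (585,412), the rider block at about (602,425), and the pointer rod at (597,490). Triangulation puts the rider at about 0.697 rad, and the plate now stands at about 0.60.

Call:
send_rows(deltas=[0,3,-4,0,0,6,-8,0,0,9,-12,0,0,12.5,-16.5,0,0,15.5,-20.4,0])

```text
time: 9.5
tcp_pos: [0.5321, 0.0907, 0.2338]
eef_rot: [-179.5, 0.1, 97.1]
force: [-8.9, -0.7, 2.0]
gripper_width: 0.0106
gripper_force: 40.0
```

Call:
send_rows(deltas=[0,0,0,0,0,0,0,0,0,0,0,0,0,0,0,0,0,0,0,0])

```text
time: 10.0
tcp_pos: [0.5321, 0.0907, 0.2339]
eef_rot: [-179.6, 0.1, 97.1]
force: [-9.2, -1.2, 3.2]
gripper_width: 0.0099
gripper_force: 39.8
```

Run:
```python
from tri import *
D={n:snap(n) for n in('scene','wrist')}
s=get_state();print(s['tcp_pos'],s['eef_rot'],s['force'],s['gripper_width'],(s['tcp_pos'][2]+.005-.066)/.272,s['joint_vel'])
pickle.dump(D,open('d4.pkl','wb'))
rs=lambda a,k:cv2.resize(a,None,fx=k,fy=k,interpolation=2)
p,d,c=D['wrist'];b=np.array(brass(p,(340,0,512,120))[:2]);print('brass',b)
print('pred idx',proj(c,pt(.697),True),'brass pred',proj(c,pt(.697,.1375),True))
u0,v0=max(int(b[0])-50,0),max(int(b[1])-40,0);print(u0,v0)
o=np.zeros((600,800,3),np.uint8);a=rs(p[v0:v0+100,u0:u0+100],6);o[:a.shape[0],:a.shape[1]]=a
o[:200,600:]=rs(D['scene'][0][200:250,270:320],4)
cv2.imwrite('pics/d4.png',o[:,:,::-1])
# plate plane from scene depth: white plate points vs hinge
P=cloud(D['scene'][1],D['scene'][2]);q=D['scene'][0]
Q=P.reshape(-1,3)-H;xf,yf,zf=Q@ex,Q@ey,Q[:,2]
m=(q.reshape(-1,3).min(1)>110)&(xf<-.03)&(xf>-.215)&(abs(yf)<.1)&(zf>.0)
r_=np.abs(zf*np.cos(.697)+xf*np.sin(.697)-.003)<.006
m&=r_;A=np.c_[xf[m],np.ones(m.sum())];k=np.linalg.lstsq(A,zf[m],rcond=None)[0];print('plate n',m.sum(),'ang',np.arctan(-k[0]),k)
```

```text
[0.53211382 0.09071209 0.23391011] [-1.79569546e+02  7.68705386e-02  9.70695573e+01] [-10.68135513  -0.85003402   3.35862377] 0.01036554513883005 0.6356989286664092 [-0.03947487 -0.12700549 -0.08287677  0.02744938  0.10492389 -0.01935809
 -0.00871417]
brass [401.31221719  45.84162896]
pred idx [407.95371407  49.96980046] brass pred [401.39767886  46.36816059]
351 5
plate n 1040 ang 0.6837318321083277 [-0.81485229  0.00342625]
```

View pics/d4.png

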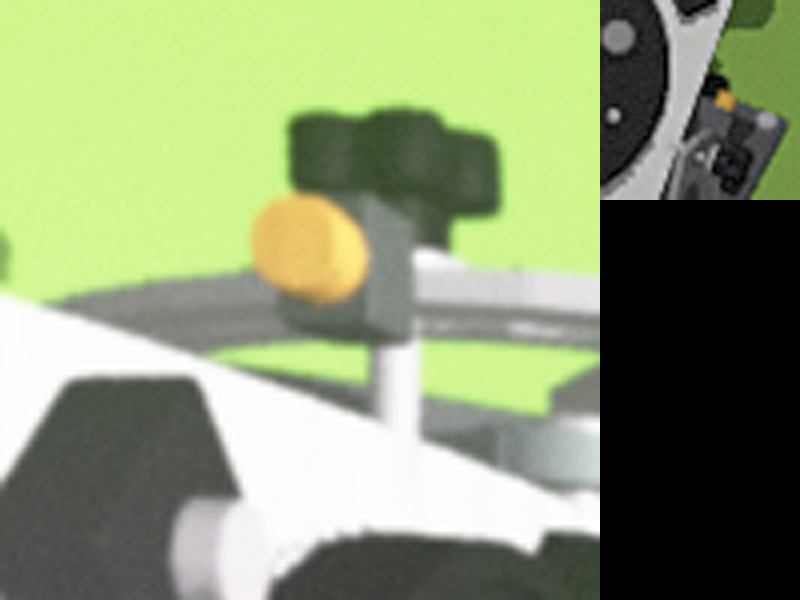

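Run:
```python
from tri import *
D=pickle.load(open('d4.pkl','rb'));p,d,c=D['wrist']
for th in(.66,.68,.70,.72):
    for y in(.108,.113,.118): print(th,y,((proj(c,pt(th,.124,y),True)-[351,5])*6).round(0),end=' ')
    print()
# rod profile: bright columns in rows near crop y 380..420
g=p[68:76,405:428].mean(-1).round(0).astype(int);print(g)
```

```text
0.66 0.108 [311. 387.] 0.66 0.113 [311. 350.] 0.66 0.118 [311. 314.] 
0.68 0.108 [328. 387.] 0.68 0.113 [328. 350.] 0.68 0.118 [328. 314.] 
0.7 0.108 [345. 388.] 0.7 0.113 [345. 351.] 0.7 0.118 [345. 314.] 
0.72 0.108 [362. 388.] 0.72 0.113 [362. 351.] 0.72 0.118 [362. 314.] 
[[139 147 151 157 160 166 167 148 158 189 221 239 250 253 250 238 214 202
  202 200 201 200 199]
 [111 111 117 122 137 144 143 140 147 186 220 239 250 253 250 238 212 198
  196 199 200 200 201]
 [103 103 104 105 118 120 128 132 152 188 220 239 249 252 249 237 198 175
  184 188 192 196 197]
 [130 112 104 103 102 105 112 123 151 191 222 238 248 251 249 232 177 153
  156 160 167 168 175]
 [213 179 144 117 106 100 106 122 152 190 222 241 250 252 248 228 172 148
  146 151 149 152 151]
 [249 242 226 194 172 140 121 123 151 188 221 240 251 253 249 230 175 153
  145 149 149 149 150]
 [253 252 251 249 247 227 192 182 173 191 223 241 251 253 249 229 166 147
  149 149 146 147 148]
 [253 253 253 253 253 252 250 245 232 222 229 242 251 253 248 220 161 146
  149 147 147 148 144]]
```

Run:
```python
from tri import *
w2=pickle.load(open('w2.pkl','rb'));D3=pickle.load(open('d3.pkl','rb'));D=pickle.load(open('d4.pkl','rb'))
for R in(.09,.098,.106,.124):
    print(R,'w2',(proj(w2[2],pt(0,R,.11),True)*1.5625).round(0),'d4',((proj(D['wrist'][2],pt(.684,R,.11),True)-[351,5])*6).round(0))
rs=lambda a,k:cv2.resize(a,None,fx=k,fy=k,interpolation=2)
o=np.zeros((600,800,3),np.uint8)
a=rs(w2[0][40:90,380:512],6);o[:300,:792]=np.clip(a.astype(int),0,255)
u,v=proj(D3['wrist'][2],pt(.603,.124,.124),True).round().astype(int);print(u,v)
o[300:,:400]=rs(D3['wrist'][0][20:95,380:430],8)[:300*2:1][:300] if 0 else rs(D3['wrist'][0][30:80,395:445][:, :],6)[:300,:300].repeat(1,0) if 0 else cv2.resize(D3['wrist'][0][25:85,385:465],(400,300),interpolation=2)
o[300:,400:]=cv2.resize(D['wrist'][0][25:85,370:450],(400,300),interpolation=2)
cv2.imwrite('pics/d5.png',o[:,:,::-1])
for k,(q,th,n) in {'w2':(w2,0,0),'d3':(D3['wrist'],.603,1),'d4':(D['wrist'],.684,2)}.items():
    print(k,[proj(q[2],pt(th,.124,y),True).round(1).tolist() for y in(.108,.124)])
```

```text
0.09 w2 [693. 124.] d4 [417. 409.]
0.098 w2 [682. 122.] d4 [399. 401.]
0.106 w2 [672. 120.] d4 [379. 393.]
0.124 w2 [647. 116.] d4 [331. 373.]
417 50
w2 [[414.3, 76.3], [414.4, 59.5]]
d3 [[417.4, 69.7], [417.2, 49.6]]
d4 [[406.2, 69.6], [406.1, 50.0]]
```

View pics/d5.png

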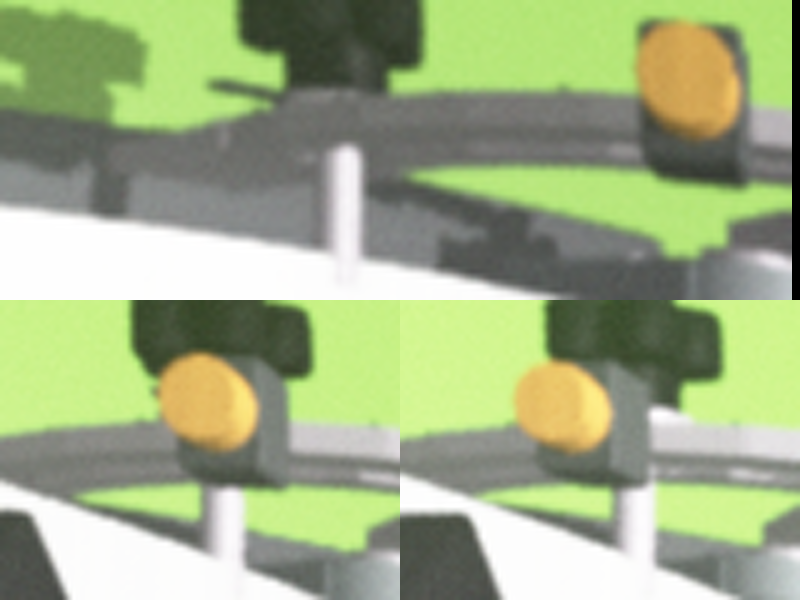

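Call:
send_rows(deltas=[0,0.4,-1,0,0,0.8,-2,0,0,1.2,-3,0,0,1.6,-4,0,0,1.6,-4,0])

```text
time: 10.6
tcp_pos: [0.5355, 0.0911, 0.2382]
eef_rot: [-179.8, 0.0, 97.0]
force: [-7.2, 0.5, -0.1]
gripper_width: 0.0106
gripper_force: 39.4
```

Call:
send_rows(deltas=[0,0,0,0,0,0,0,0,0,0,0,0,0,0,0,0,0,0,0,0])

```text
time: 11.1
tcp_pos: [0.5355, 0.0911, 0.2383]
eef_rot: [-179.8, 0.0, 97.0]
force: [-6.3, -0.6, -0.3]
gripper_width: 0.0104
gripper_force: 39.4
```

```bash
cat > ang.py <<'E'
from tri import *
D={n:snap(n) for n in('scene','wrist')}
s=get_state();e=s['tcp_pos']+[0,0,.005]-H;print(s['tcp_pos'],s['force'],'R',np.hypot(e@ex,e[2]),'th',np.arctan2(e[2],-(e@ex)))
p,d,c=D['wrist'];b=np.array(brass(p,(340,0,512,120))[:2])
f=lambda R,y,u:least_squares(lambda t:proj(c,pt(t[0],R,y),True)[0]-u,[.69]).x[0]
# stud centroid on a row just above the plate edge
v=73;row=p[v].mean(-1);u0=int(proj(c,pt(.69,.098,.11),True)[0]);w=np.clip(row[u0-7:u0+8]-195,0,None);us=(w*np.arange(u0-7,u0+8)).sum()/w.sum()
print('index',f(.1377,.1245,b[0]),'stud u',us,'theta',f(.098,.11,us),row[u0-8:u0+9].round())
P=cloud(D['scene'][1],D['scene'][2]);Q=P.reshape(-1,3)-H;xf,yf,zf=Q@ex,Q@ey,Q[:,2]
m=(D['scene'][0].reshape(-1,3).min(1)>110)&(xf<-.03)&(xf>-.215)&(abs(yf)<.1)&(zf>0)&(np.abs(zf*np.cos(.69)+xf*np.sin(.69)-.003)<.007)
print('plane',np.arctan(-np.polyfit(xf[m],zf[m],1)[0]))
E
python3 ang.py
```

```text
[0.53549499 0.09112226 0.23824506] [-6.16093584 -0.55983527 -0.17718288] R 0.2743041110166566 th 0.7025456508852491
index 0.6965373658413578 stud u 412.9092970521542 theta 0.7021750964740444 [237. 206. 175. 147. 133. 136. 166. 203. 231. 247. 253. 252. 246. 216.
 162. 151. 147.]
plane 0.6950141981507144
```

Call:
send_rows(deltas=[0,-0.2,0.3,0,0,-0.5,0.5,0,0,-0.5,0.5,0,0,-0.5,0.5,0,0,-0.5,0.5,0])

```text
time: 11.7
tcp_pos: [0.5351, 0.0911, 0.2378]
eef_rot: [-179.8, 0.0, 97.0]
force: [-6.6, 0.1, -0.4]
gripper_width: 0.0106
gripper_force: 39.5
```

Call:
send_rows(deltas=[0,0,0,0,0,0,0,0,0,0,0,0,0,0,0,0,0,0,0,0])

```text
time: 12.2
tcp_pos: [0.5351, 0.0911, 0.2378]
eef_rot: [-179.8, 0.0, 97.1]
force: [-6.5, -0.8, -0.2]
gripper_width: 0.0105
gripper_force: 39.5
```

```bash
python3 ang.py
```

```text
[0.53512501 0.09109491 0.23777798] [-5.9744808  -0.08810345 -0.79893544] R 0.27428575642225 th 0.7003730298219651
index 0.6956044216154028 stud u 413.6102502979738 theta 0.7032613438398919 [227. 188. 162. 141. 135. 159. 190. 224. 242. 251. 253. 249. 231. 177.
 153. 150. 149.]
plane 0.6932941657622802
```

The plate is still, and its angle of about 0.699 rad agrees with the rider at 0.696–0.699.

```bash
python3 -c "
from rig import workorder
print(workorder.finish_job())"
```

```text
the job is handed in; nothing more can be done
None
```

I pressed both proud feet fully home, then raised the plate to about 0.70 rad, in line with the rider at about 0.697 by my measurement. I handed the job in at about 12 s with the arm holding it still by the handle.

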